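# Cover the vice jaw, then offer up the tenoned rail

## Robot

A 6-joint arm with a two-finger parallel gripper is mounted at the origin on the work surface. World frame = base frame: x ahead of the robot, y to its left, z up, the work surface at z = 0. Lengths are in m, angles in rad, forces in N, time in s.
With the tool pointing down it reaches from about 0.25 to 0.725 m from the base axis. Payload 4 kg.
Tool frame: the origin (TCP) lies at the centre of the arm's flange, where the gripper is bolted on; the fingertips stand 173 mm ahead of it and the grasp point (between the pads) lies 155 mm ahead of it; z points along the fingers, y is the line along which they close (so a half turn about z gives the same grasp; the last joint's range is limited). The gripper opens to 85 mm and grips with 20 to 120 N. Pads are 22 mm wide; open, the fingers measure 114 mm over their backs; the gripper's body (76 mm by 85 mm) begins 54 mm behind the grasp point. The pads swing forward as they close: fully open they stand 13 mm farther back than shut.
Start: joints at [1.158, 0.241, 0.005, 1.335, 0, 1.571], TCP at [0.201, 0.458, 0.405] pointing down, gripper open.
Joint ranges: [-2.72, 2.72], [-1.05, 1.87], [-1.09, 1.28], [-1.99, 2.15], [-1.42, 1.44], [-3.14, 3.14]. Speed limits (rad/s): [2.79, 2.79, 3.14, 3.14, 3.14, 3.14].

## Interface

Orientations are given as a unit quaternion [w, x, y, z].
In Python, from workcell import bot gives the robot as it stands. The module is installed in compiled form; this text tells all that it offers.
- The arm moves only by the tool arm_command, never from a script. Its argument "rows" is a list of rows, each a list of 3 entries, a list of its own where there are three numbers: the shift along the tool's x, y, z in shares of 80 cm (1.0 is 80 cm), then the turn, a rotation vector about the tool's x, y, z in parts of the range, where 1.0 means 45 degrees, then the opening, from -1 (shut) to 1 (fully open). A call has 1 to 10 rows; each row is the pose to reach, as a shift and turn from the pose commanded when the call began, along the tool's axes at that moment; what a row does not reach only later rows make up. A row lasts 1/10 s, in which the tool goes at most 50 mm and 8.59 degrees, less where a joint would pass 70% of its speed; a pose out of reach is approached as far as the arm can. A call with a gripper value outside its range is refused whole. The fingers move at their own pace and stop on an object; the grip force is fixed at half the most. Time passes only in rows, so rows that repeat a pose let the fingers close. It gives the time, the measured TCP pose, the force, the opening and the grip force at its end, in the units of the state.
- bot.state(): the state, without advancing time (a new reading comes with each control period).
- bot.snapshot(name): name is "scene" or "top" or "wrist"; returns a dict with "frame" (480x640x3 uint8, red, green, blue), "fx", "fy", "cx", "cy" (pixels), "R" (3x3) and "t" (3): a world point X has camera coordinates R X + t. Camera axes: x right, y down, z forward; pixel columns grow to the right and rows downward; lengths in m; the calibration is good to about 2 mm. A picture is of the moment at which its call begins. There is no depth.
- bot.finish_job(): hands the job in; it is judged then, once.
Trained networks look in a picture, given as the dict that the camera call returned (one of the last four; its "shot" number tells which), for a name from the list of things; names that differ only in an ending like _2 or _b are one class to them, and where a whole thing is asked for, a point or a joint stands for the part that bears it (a point fixed in the world has none). Each returns a list of dicts, best first, with "p" (0 to 1); they miss things now and then, are a little off and sometimes report something else, mostly with a low value. They report only what shows in the picture. A call takes as long as a camera call. They do not tell look-alikes from the thing itself.
- bot.recognise(name, picture): "at" ([row, column] in pixels, amid what is visible of it).
- bot.masks_of(name, picture): "region" (480x640 bool, what is visible of it) and "at" ([row, column] in pixels, amid what is visible of it).
The state is a dict: "t": time; "joint_positions": joint angles; "dq": joint speeds; "joint_efforts": joint torques, N m; "tool_pos": TCP position; "orientation": TCP orientation; "contact_force": force on the tool from outside, world axes, zero at the start; "wrist_torque": the same for the moment, N m; "grip_width": opening from 0.0 (shut) to 1.0 (fully open); "grasp_force": force on a finger pad.
Only numpy, scipy, OpenCV 4.12 (cv2) and the standard library are available. Lean on these libraries where they do the work, as an engineer would, in place of code of your own. Each camera call takes 0.05 s, during which the arm holds its last target. There are 200 camera calls.

## Task

Hang the loose aluminium jaw cover over the bare jaw of the bench vice, square and fully down like the cover already on the other jaw, and let go of it. Then pick up the wooden rail with a tenon at each end, carry it past the timber divider without bumping it, and finish still holding it, motionless, upright and level, about a centimetre above the covered jaws: in line with them, midway along them and directly over the open gap, well clear of both sides and touching nothing but the gripper, so that I can check it before it goes in. The program ends while holding it there; leave the other things on the bench where they are.

Things in the scene. Friction and masses are not known exactly. Their poses are not given: they have to be found in the camera images.
- vice: grey bench vice fixed on the robot's left. Origin on the bench under the middle of its bare fixed jaw; x along the jaws, y across the gap to the moving jaw, z up. The bare jaw is an upright steel bar 110 mm long (x), 16 thick (y, centred on the origin), flat top 150 mm above the bench, free on both sides down to 114 mm above the bench
- vice_jaw (a joint): opening of the vice in m, 55 to 75 mm here, stiff, need not be moved: it is the clear gap between the inner faces of the two covers once the loose cover sits centred on the bare jaw; that gap starts at vice y = 15 mm and ends at vice y = 15 mm + this value
- moving_face (a point): point at the top edge of the inner face of the cover already on the moving jaw, midway along the jaw, 154 mm above the bench; axes as vice
- cover: loose aluminium jaw cover, inverted U channel standing on its legs: 100 mm long (x), 30 wide outside (y), 34 tall; slot between the legs 24 wide, 30 deep, open below and at both ends; top 4 thick. Origin at the centre of its underside (leg ends), z up; about 75 g. Grip across the legs. Fully down on the jaw its origin is 120 mm and its top 154 mm above the bench. On the robot's right
- rail: light wooden rail standing on edge: block 120 mm long (x), 24 wide (y), 50 tall, with a thinner tenon (10 wide, 34 tall) standing out 20 mm at each end, 160 overall. Origin at the centre of its underside, z up; ends alike; about 110 g. Grip across its width. Cover and rail lie on the robot's right, in either of two places
- divider: plain timber board fixed on edge on the bench between the pick-up area and the vice: 400 mm long (x), 18 mm thick (y), 75 mm tall, with two low feet 45 mm wide. Origin at the centre of its underside
- jar: pale plastic jar with a yellow lid, 64 mm diameter, 78 mm tall, bystander; origin at the centre of its underside
- tape: roll of grey tape lying flat, 66 mm diameter, 20 mm tall, bystander; origin at the centre of its underside
- screwdriver: screwdriver lying on the bench beyond the pick-up area, bystander, under 40 mm tall; origin at its underside
- tin: pale round lidded tin, 76 mm diameter, 100 mm tall, beyond the vice, bystander; origin at the centre of its underside
- offcut: plain rectangular wood offcut without tenons, 50 x 100 x 30 mm, lying near the robot, bystander; origin at the centre of its underside
- hammer: hammer lying at the far left, bystander, under 50 mm tall; origin at its underside
Things that resemble listed ones, but are neither listed nor needed, are in the scene too. Of the things shaped like the cover, the aluminium one is meant.

How it is judged:
By the outcome, as a careful person would: the job done as asked, in the order asked, and still so for the second after the job is handed in, while the arm keeps its last pose, push and grip.
It also fails if it takes over 72 s, if anything falls off the work surface, if the arm or the gripper's body presses on something with over 40 N, if the wrist force passes 120 N, or if a joint passes its speed limit or range.

## Working session

There is one attempt and no reset: what is moved stays moved. The work goes in short steps, Python scripts to look and compute and a tool call to move; the robot and the scene stay as the last step left them, time stands still between calls to the robot, and variables do not carry over. Pictures are saved under pics/ and viewed, at most 10 in all, crops included, and the job is handed in when it is done.

Besides the shell and the picture viewer there is one more tool, called as name(argument=value, ...), one argument or row to a line, values as JSON. arm_command: Moves the arm, as the interface text tells. Its arguments: {"type":"object","properties":{"rows":{"type":"array"}},"required":["rows"]}

```bash
mkdir -p pics; cat > h.py <<'E'
import numpy as np, cv2
from workcell import bot
def snap(n):
    return bot.snapshot(n)
def save(f,name): cv2.imwrite('pics/'+name,f[...,::-1] if f.ndim==3 else f)
def ray(s,rc,z):
    R=np.array(s['R']);t=np.array(s['t'])
    d=R.T@np.array([(rc[1]-s['cx'])/s['fx'],(rc[0]-s['cy'])/s['fy'],1]);c=-R.T@t
    return c+d*(z-c[2])/d[2]
def proj(s,X):
    p=np.array(s['R'])@np.array(X)+np.array(s['t'])
    return np.array([s['fy']*p[1]/p[2]+s['cy'],s['fx']*p[0]/p[2]+s['cx']])
E
python3 - <<'E'
from h import *
for n in ['top','scene']:
    s=snap(n); save(s['frame'],n+'0.png')
    print(n,s['fx'],s['cx'],s['cy'],'cam',(-np.array(s['R']).T@np.array(s['t'])).round(3))
    for k in ['vice','moving_face','cover','rail','divider','jar','tape','tin','offcut','hammer','screwdriver']:
        print(k,[(np.round(d['at']).astype(int).tolist(),round(d['p'],2),ray(s,d['at'],0.03).round(3).tolist()) for d in bot.recognise(k,s)[:4]])
print(bot.state())
E
```

```text
top 514.784054625023 322.6883917835097 234.64897907368427 cam [ 0.344 -0.013  1.326]
vice [([230, 225], 0.61, [0.533, 0.243, 0.03])]
moving_face [([222, 186], 0.87, [0.554, 0.344, 0.03])]
cover [([199, 410], 0.98, [0.612, -0.229, 0.03]), ([223, 356], 0.77, [0.552, -0.09, 0.03]), ([252, 392], 0.71, [0.476, -0.181, 0.03]), ([223, 188], 0.22, [0.553, 0.338, 0.03])]
rail [([249, 458], 0.84, [0.484, -0.347, 0.03])]
divider [([214, 314], 0.8, [0.574, 0.017, 0.03]), ([168, 165], 0.46, [0.697, 0.403, 0.03])]
jar [([160, 361], 0.62, [0.717, -0.107, 0.03]), ([294, 418], 0.21, [0.37, -0.245, 0.03])]
tape [([300, 432], 0.78, [0.356, -0.277, 0.03]), ([160, 270], 0.74, [0.716, 0.129, 0.03])]
tin [([159, 274], 0.75, [0.719, 0.119, 0.03])]
offcut [([312, 228], 0.83, [0.329, 0.23, 0.03])]
hammer [([167, 160], 0.9, [0.7, 0.414, 0.03])]
screwdriver [([161, 439], 0.6, [0.712, -0.307, 0.03])]
scene 520.2952028310335 318.1659265601641 236.84846149214113 cam [1.217 0.408 0.72 ]
vice [([311, 444], 0.74, [0.503, 0.238, 0.03])]
moving_face [([318, 492], 0.67, [0.473, 0.319, 0.03])]
cover [([261, 216], 0.87, [
[... 597 characters left out ...]
2, 'joint_positions': array([1.15799532e+00, 2.40613243e-01, 4.99872770e-03, 1.33520167e+00,
       7.60291753e-06, 1.57076758e+00]), 'dq': array([ 0.00016656,  0.00178798, -0.00046948, -0.00055489,  0.00017954,
        0.00086292]), 'joint_efforts': array([-1.50258427e-03, -3.72219694e+01,  2.52692235e+01,  1.44629030e-03,
       -1.24103727e-05, -8.18877819e-07]), 'tool_pos': array([0.200588  , 0.45800212, 0.40469936]), 'orientation': array([-5.75574197e-06,  2.04924069e-01,  9.78777874e-01, -8.93915835e-06]), 'contact_force': array([ 0.87763998, -0.14509732, -0.66458387]), 'wrist_torque': array([-0.06344058,  0.03758482,  0.00260359]), 'grasp_force': 0.0, 'grip_width': 1.0020981459864204}
```

View pics/top0.png

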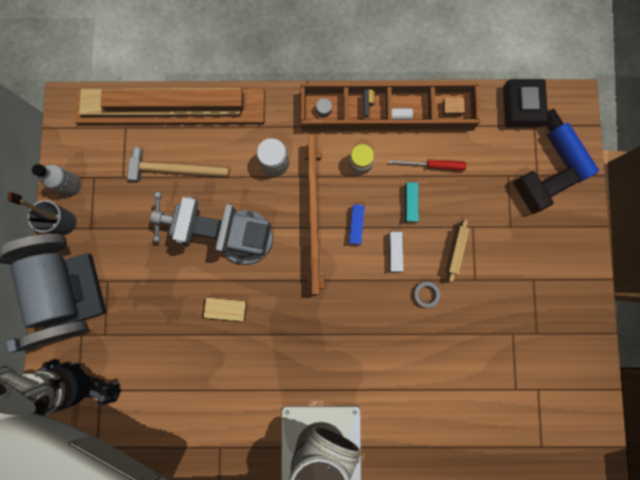

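View pics/scene0.png

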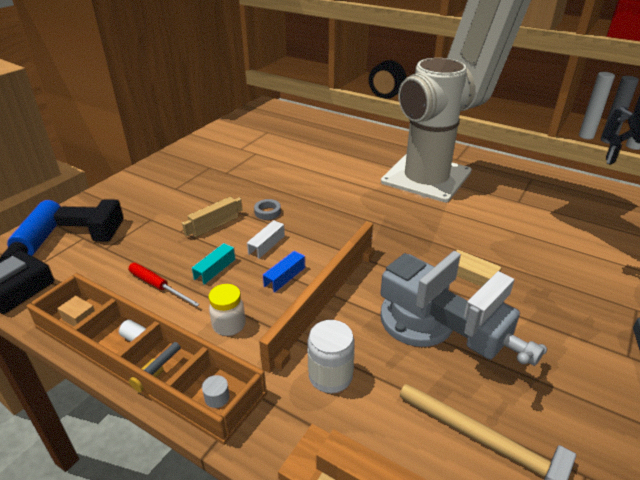

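The three cover-like things in the top picture are teal [199,410], blue [223,356] and light grey [252,392]. Bare grey metal matches the aluminium description, so I take [252,392]. The rail with tenons is at [249,458]. The bare jaw is near [230,228] and the covered moving jaw near [222,186]. I'll confirm the cover in a crop and measure coarsely.

```bash
cat >> h.py <<'E'
from scipy.spatial.transform import Rotation as Ro
def pose():
    s=bot.state(); q=s['orientation']; return np.array(s['tool_pos']),Ro.from_quat(np.r_[q[1:],q[0]])
def down(yaw):  # tool y (closing line) at world angle yaw, z down
    y=np.array([np.cos(yaw),np.sin(yaw),0]);z=np.array([0,0,-1.]);return Ro.from_matrix(np.c_[np.cross(y,z),y,z])
def move(xyz,yaw):
    p,R=pose()
    c=[down(yaw),down(yaw+np.pi)]; r=min(((R.inv()*k).as_rotvec(degrees=True) for k in c),key=np.linalg.norm)
    print('shift cm',(R.inv().apply(np.array(xyz)-p)*100).round(2).tolist(),'turn',r.round(2).tolist())
E
python3 - <<'E'
from h import *
s=snap('wrist');R=np.array(s['R']);t=np.array(s['t']);p,T=pose()
print('cam in tool',T.inv().apply(-R.T@t-p).round(3),'axes in tool\n',(T.inv().as_matrix()@R.T).round(3),s['fx'])
s=snap('scene');s2=snap('top')
a=cv2.resize(s['frame'][170:310,160:320],None,fx=3,fy=3,interpolation=3)
b=cv2.resize(s2['frame'][180:290,330:480],None,fx=2,fy=3 and 2,interpolation=3)
im=np.zeros((420,780,3),np.uint8);im[:,:480]=a;im[:220,480:780]=b;save(im,'crop1.png')
move([.50,.25,.42],np.pi/2)
E
```

```text
cam in tool [0.072 0.001 0.031] axes in tool
 [[-0.    -0.958 -0.286]
 [ 1.    -0.    -0.   ]
 [ 0.    -0.286  0.958]] 408.58930703041364
shift cm [-35.77, -7.04, -1.53] turn [0.0, -0.0, -23.65]
```

View pics/crop1.png

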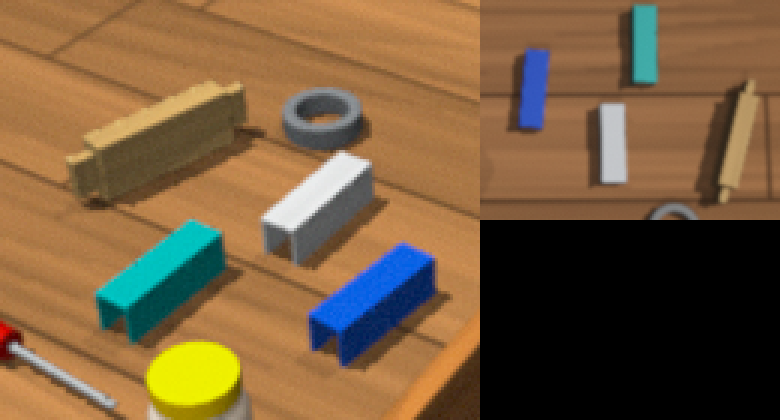

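The crop confirms it: the light grey metallic inverted U at [252,392] is the aluminium cover, and the teal and blue ones are look-alikes. The tenoned rail is the long wooden piece at upper left. Next I look at the vice with the wrist camera.

Units first: shifts go in shares of 80 cm and turns go in shares of 45 degrees. So -35.8 cm / 80 = -0.4475, -7 cm / 80 = -0.0875, -23.7 degrees / 45 = -0.5267.

arm_command(
  rows=[
    [[-0.4475,-0.0875,-0.0188],[0,0,-0.5267],1],
    [[-0.4475,-0.0875,-0.0188],[0,0,-0.5267],1],
    [[-0.4475,-0.0875,-0.0188],[0,0,-0.5267],1],
    [[-0.4475,-0.0875,-0.0188],[0,0,-0.5267],1],
    [[-0.4475,-0.0875,-0.0188],[0,0,-0.5267],1],
    [[-0.4475,-0.0875,-0.0188],[0,0,-0.5267],1],
    [[-0.4475,-0.0875,-0.0188],[0,0,-0.5267],1],
    [[-0.4475,-0.0875,-0.0188],[0,0,-0.5267],1],
    [[-0.4475,-0.0875,-0.0188],[0,0,-0.5267],1],
    [[-0.4475,-0.0875,-0.0188],[0,0,-0.5267],1],
  ],
)

```text
t: 2.35
tool_pos: [0.5009, 0.2496, 0.4193]
orientation: [-0.001, 0.001, 1.0, -0.0]
contact_force: [-0.0, -0.2, 0.3]
grip_width: 1.002
grasp_force: 0.0
```

```bash
python3 - <<'E'
from h import *
s=snap('wrist');print(s['shot'],pose()[0],bot.state()['dq'].round(3))
np.savez('w1.npz',**{k:s[k] for k in s})
save(s['frame'],'w1.png')
for k in ['moving_face','vice','cover']:
    print(k,[(np.round(d['at'],1),round(d['p'],2),ray(s,d['at'],.154).round(3)) for d in bot.recognise(k,s)[:3]])
move([.48,-.18,.40],np.pi/2)
E
```

```text
6 [0.50018506 0.25026263 0.41938762] [ 0.026 -0.012 -0.011 -0.002 -0.    -0.002]
moving_face [(array([266.2, 412.2]), 0.78, array([0.519, 0.306, 0.154]))]
vice [(array([398.5, 213.4]), 0.75, array([0.615, 0.176, 0.154])), (array([242.8, 304.5]), 0.58, array([0.504, 0.24 , 0.154]))]
cover []
shift cm [2.07, -43.11, 1.98] turn [0.01, -0.02, 0.16]
```

View pics/w1.png

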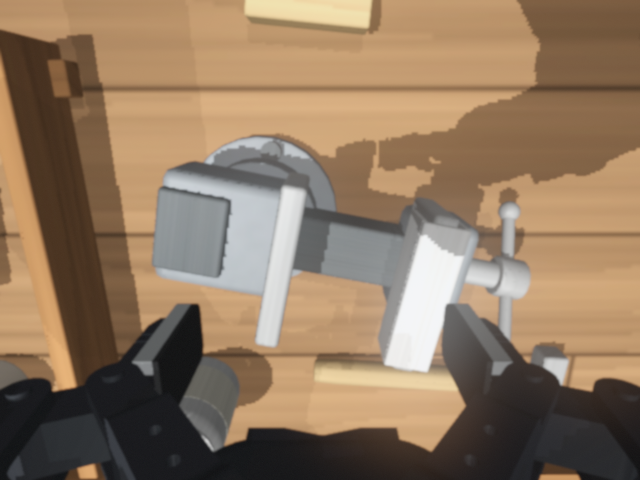

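The picture shows the bare jaw top as a bright bar from [187,293] to [346,267]. The covered moving jaw runs from about [235,445] to [365,405]. Now I segment both tops metrically.

```bash
cat >> h.py <<'E'
def rect(s,seed,z,tol=12,thr=None):
    f=cv2.bilateralFilter(np.ascontiguousarray(s['frame']),5,20,3)
    m=np.zeros((482,642),np.uint8)
    cv2.floodFill(f.copy(),m,(seed[1],seed[0]),0,(tol,)*3,(tol,)*3,4|cv2.FLOODFILL_MASK_ONLY|cv2.FLOODFILL_FIXED_RANGE|(255<<8))
    m=cv2.morphologyEx(m[1:-1,1:-1],cv2.MORPH_OPEN,np.ones((5,5)))
    ps=np.argwhere(m>0); W=np.array([ray(s,q,z)[:2] for q in ps])
    (c,wh,a)=cv2.minAreaRect((W*1000).astype(np.float32))
    if wh[0]<wh[1]: a+=90; wh=wh[::-1]
    a=(a+90)%180-90
    print('rect c',np.round(c,1),'size',np.round(wh,1),'long axis deg',round(a,2),'n',len(ps),'seed',s['frame'][seed[0],seed[1]])
    return m
E
python3 - <<'E'
from h import *
s=dict(np.load('w1.npz'))
f=s['frame']
for r in (220,250,280,310): print(r,f[r,255:310:2].sum(-1)//3)
for t in (10,18,26): rect(s,(265,281),.15,t)
for t in (10,18,26): rect(s,(300,425),.154,t)
E
```

```text
220 [200 199 199 199 199 199 199 199 198 196 184 204 226 230 229 228 229 225
 221 218 217 211 188 143 102  98  98  96]
250 [197 197 197 197 197 196 196 187 192 219 228 227 225 226 223 219 217 217
 213 192 151 106 101 101 101 100 100 100]
280 [194 194 193 193 190 183 210 224 224 222 222 222 218 217 217 215 197 166
 161 165 166 166 164 163 163 163 160 157]
310 [159 163 165 196 217 221 219 219 221 219 216 216 216 201 170 158 165 165
 166 166 166 167 167 167 166 166 167 167]
rect c [524.3 222.7] size [104.8  11.7] long axis deg -11.49 n 2754 seed [220 221 221]
rect c [524.1 222.8] size [105.7  12.5] long axis deg -11.43 n 3149 seed [220 221 221]
rect c [524.1 222.9] size [106.2  13.1] long axis deg -11.41 n 3319 seed [220 221 221]
rect c [546.9 314.4] size [89.8 28. ] long axis deg -11.53 n 5112 seed [244 245 247]
rect c [547.  314.4] size [90.2 28.6] long axis deg -11.66 n 5467 seed [244 245 247]
rect c [547.  314.4] size [91.  29.1] long axis deg -11.78 n 5600 seed [244 245 247]
```

arm_command(
  rows=[
    [[0.025,-0.5375,0.025],[0,0,0],1],
    [[0.025,-0.5375,0.025],[0,0,0],1],
    [[0.025,-0.5375,0.025],[0,0,0],1],
    [[0.025,-0.5375,0.025],[0,0,0],1],
    [[0.025,-0.5375,0.025],[0,0,0],1],
    [[0.025,-0.5375,0.025],[0,0,0],1],
    [[0.025,-0.5375,0.025],[0,0,0],1],
    [[0.025,-0.5375,0.025],[0,0,0],1],
    [[0.025,-0.5375,0.025],[0,0,0],1],
    [[0.025,-0.5375,0.025],[0,0,0],1],
  ],
)

```text
t: 3.55
tool_pos: [0.4803, -0.1821, 0.3996]
orientation: [0.0, 0.002, 1.0, -0.0]
contact_force: [0.5, 0.6, 0.2]
grip_width: 1.0
grasp_force: 0.0
```

```bash
python3 - <<'E'
from h import *
s=snap('wrist');print(s['shot'],pose()[0],bot.state()['dq'].round(3))
np.savez('w2.npz',**{k:s[k] for k in s})
save(s['frame'],'w2.png')
for k in ['rail','cover']:
    print(k,[(np.round(d['at'],1),round(d['p'],2),ray(s,d['at'],.034).round(3)) for d in bot.recognise(k,s)[:4]])
E
```

```text
7 [ 0.48047689 -0.18038412  0.39967997] [ 0.048 -0.01  -0.011  0.009  0.01   0.008]
rail [(array([192.6, 131.4]), 0.59, array([ 0.472, -0.34 ,  0.034])), (array([197.1, 562.9]), 0.37, array([0.477, 0.019, 0.034]))]
cover [(array([192.9, 310.4]), 0.91, array([ 0.473, -0.191,  0.034])), (array([333.5, 268.8]), 0.83, array([ 0.604, -0.231,  0.034])), (array([268.3, 420.1]), 0.6, array([ 0.54 , -0.096,  0.034]))]
```

View pics/w2.png

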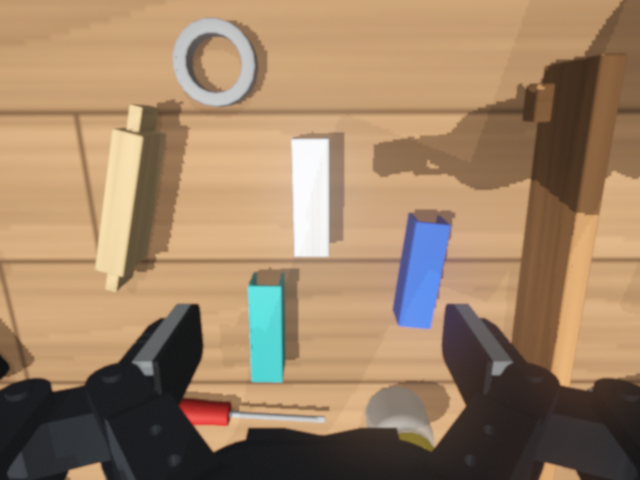

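The picture shows the aluminium cover top at [197,311], the teal look-alike at [330,267] and the blue one at [270,422]. The rail is at [200,128], with its tenons at [115,142] and [283,115]. The jaw measures 107x13.5 mm, consistent with 110x16 with bevelled edges, and the vice gap comes out at about 64 mm.

```bash
python3 - <<'E'
from h import *
s=dict(np.load('w2.npz'))
for t in (10,20,30): rect(s,(200,311),.034,t)
for t in (14,20,28): rect(s,(200,118),.05,t)
E
```

```text
rect c [ 478.6 -192.1] size [97.5 27.3] long axis deg -0.04 n 3824 seed [247 246 246]
rect c [ 478.6 -191.7] size [97.6 28.3] long axis deg -0.0 n 3987 seed [247 246 246]
rect c [ 478.3 -191.9] size [98.3 28.6] long axis deg -0.0 n 4041 seed [247 246 246]
rect c [ 487.  -347.4] size [131.9  21.7] long axis deg -15.49 n 4035 seed [246 221 172]
rect c [ 487.2 -347.4] size [132.8  22.2] long axis deg -15.48 n 4153 seed [246 221 172]
rect c [ 487.2 -347.5] size [133.3  22.7] long axis deg -15.47 n 4280 seed [246 221 172]
```

Scaled: 22.3 cm / 80 = 0.2788, 21.5 cm / 80 = 0.2688.

arm_command(
  rows=[
    [[0.0025,-0.015,0.05],[0,0,0],1],
    [[0.0025,-0.015,0.1],[0,0,0],1],
    [[0.0025,-0.015,0.15],[0,0,0],1],
    [[0.0025,-0.015,0.1875],[0,0,0],1],
    [[0.0025,-0.015,0.2125],[0,0,0],1],
    [[0.0025,-0.015,0.2375],[0,0,0],1],
    [[0.0025,-0.015,0.2563],[0,0,0],1],
    [[0.0025,-0.015,0.2688],[0,0,0],1],
    [[0.0025,-0.015,0.2788],[0,0,0],1],
    [[0.0025,-0.015,0.2788],[0,0,0],1],
  ],
)

```text
t: 4.7
tool_pos: [0.4787, -0.1908, 0.1761]
orientation: [-0.001, -0.001, 1.0, 0.0]
contact_force: [-1.1, -0.0, 0.1]
grip_width: 1.006
grasp_force: 0.0
```

arm_command(
  rows=[
    [[0,0,0],[0,0,0],-1],
    [[0,0,0],[0,0,0],-1],
    [[0,0,0],[0,0,0],-1],
    [[0,0,0],[0,0,0],-1],
    [[0,0,0],[0,0,0],-1],
    [[0,0,0],[0,0,0],-1],
    [[0,0,0],[0,0,0],-1],
    [[0,0,0],[0,0,0],-1],
    [[0,0,0],[0,0,0],-1],
    [[0,0,0],[0,0,0],-1],
  ],
)

```text
t: 5.7
tool_pos: [0.4792, -0.192, 0.1774]
orientation: [0.001, -0.0, 1.0, -0.0]
contact_force: [-0.7, -0.1, 4.4]
grip_width: 0.343
grasp_force: 60.0
```

Scaled: -22.4 cm / 80 = -0.28, -22 cm / 80 = -0.275.

arm_command(
  rows=[
    [[0,0,-0.0125],[0,0,0],-1],
    [[0,0,-0.0375],[0,0,0],-1],
    [[0,0,-0.0875],[0,0,0],-1],
    [[0,0,-0.1375],[0,0,0],-1],
    [[0,0,-0.1875],[0,0,0],-1],
    [[0,0,-0.2375],[0,0,0],-1],
    [[0,0,-0.275],[0,0,0],-1],
    [[0,0,-0.28],[0,0,0],-1],
    [[0,0,-0.28],[0,0,0],-1],
  ],
)

```text
t: 6.6
tool_pos: [0.4787, -0.1917, 0.4015]
orientation: [0.001, -0.0, 1.0, -0.0]
contact_force: [-0.9, -0.3, -1.2]
grip_width: 0.344
grasp_force: 59.3
```

```bash
python3 - <<'E'
from h import *
print(pose()[0]);move([.5246,.2227,.395],np.radians(90-11.45))
E
```

```text
[ 0.47873677 -0.19172047  0.40147591]
shift cm [-4.62, 41.44, 0.63] turn [-0.02, 0.09, 11.5]
```

Scaled: 41.4 cm / 80 = 0.5175, 39 cm / 80 = 0.4875, 11.5 degrees / 45 = 0.2556.

arm_command(
  rows=[
    [[-0.0063,0.0375,0],[0,0,0.0222],-1],
    [[-0.0125,0.0938,0],[0,0,0.0556],-1],
    [[-0.0188,0.15,0],[0,0,0.0889],-1],
    [[-0.025,0.2125,0],[0,0,0.1333],-1],
    [[-0.0375,0.2875,0],[0,0,0.1778],-1],
    [[-0.0438,0.3625,0],[0,0,0.2222],-1],
    [[-0.05,0.4375,0.0038],[0,0,0.2556],-1],
    [[-0.0575,0.4875,0.0075],[0,0,0.2556],-1],
    [[-0.0575,0.5175,0.0075],[0,0,0.2556],-1],
    [[-0.0575,0.5175,0.0075],[0,0,0.2556],-1],
  ],
)

```text
t: 7.6
tool_pos: [0.5236, 0.2274, 0.3911]
orientation: [-0.003, 0.096, 0.995, -0.0]
contact_force: [-0.2, -1.1, -0.2]
grip_width: 0.341
grasp_force: 59.6
```

arm_command(
  rows=[
    [[0,0,0],[0,0,0],-1],
    [[0,0,0],[0,0,0],-1],
  ],
)

```text
t: 7.8
tool_pos: [0.5241, 0.2215, 0.393]
orientation: [-0.001, 0.1, 0.995, -0.001]
contact_force: [-0.5, -0.9, -0.6]
grip_width: 0.342
grasp_force: 59.6
```

```bash
python3 - <<'E'
from h import *
s=snap('wrist');print(pose()[0]);p,T=pose()
np.savez('w3.npz',**{k:s[k] for k in s})
g=s['frame'].copy()
a=np.radians(-11.45);ux=np.array([np.cos(a),np.sin(a),0]);uy=np.array([-np.sin(a),np.cos(a),0])
def box(c,L,W,z,col):
    P=[c+ux*i*L/2+uy*j*W/2+[0,0,z] for i,j in((1,1),(1,-1),(-1,-1),(-1,1))]
    q=np.array([proj(s,x)[::-1] for x in P]);cv2.polylines(g,[q.round().astype(np.int32)],True,col,1);print(q.round(1).tolist())
box(np.array([.5241,.2228,0]),.110,.016,.150,(255,0,0))
box(np.array([p[0],p[1],0]),.1,.03,p[2]-.176+.034,(0,255,0))
save(cv2.resize(g,(800,600)),'w3.png')
move([.5246,.2227,.395],np.radians(90-11.45))
E
```

```text
[0.52426147 0.22107084 0.39362407]
[[337.6, 338.9], [310.3, 338.9], [308.3, 147.7], [339.7, 147.6]]
[[363.3, 483.7], [276.1, 483.6], [264.2, 197.9], [373.2, 197.9]]
shift cm [-0.0, 0.17, -0.14] turn [-0.1, -0.11, -0.09]
```

View pics/w3.png

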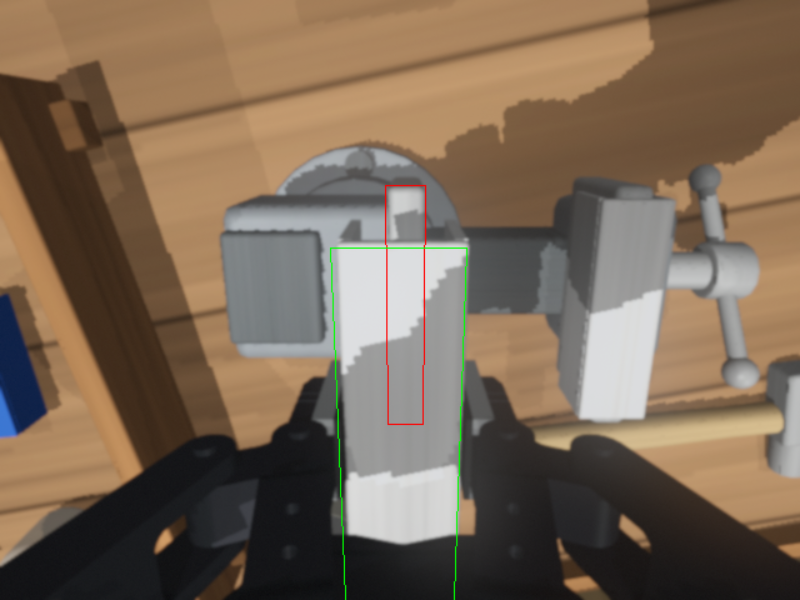

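The view shows the held cover centred at column ~402 (of 800), with the jaw bar visible at columns 386–424. They agree to within about 1 mm, so I lower.

arm_command(
  rows=[
    [[0,-0.0013,0.0125],[0,0,0],-1],
    [[0,-0.0013,0.0313],[0,0,0],-1],
    [[0,-0.0013,0.05],[0,0,0],-1],
    [[0,-0.0013,0.0625],[0,0,0],-1],
    [[0,-0.0013,0.0688],[0,0,0],-1],
    [[0,-0.0013,0.0688],[0,0,0],-1],
    [[0,-0.0013,0.0688],[0,0,0],-1],
    [[0,-0.0013,0.0688],[0,0,0],-1],
  ],
)

```text
t: 8.65
tool_pos: [0.5245, 0.2213, 0.3405]
orientation: [0.001, 0.1, 0.995, 0.0]
contact_force: [0.1, -0.3, -0.9]
grip_width: 0.343
grasp_force: 59.6
```

```bash
python3 - <<'E'
from h import *
p,T=pose();print(p);move([.5243,.2219,.3],np.radians(90-11.45))
E
```

```text
[0.5245431  0.22134897 0.34054172]
shift cm [0.04, 0.05, 4.05] turn [0.05, 0.08, -0.01]
```

arm_command(
  rows=[
    [[0,0,0.0063],[0,0,0],-1],
    [[0,0,0.0125],[0,0,0],-1],
    [[0,0,0.0175],[0,0,0],-1],
    [[0,0,0.0225],[0,0,0],-1],
    [[0,0,0.0275],[0,0,0],-1],
    [[0,0,0.0325],[0,0,0],-1],
    [[0,0,0.0375],[0,0,0],-1],
    [[0,0,0.0375],[0,0,0],-1],
  ],
)

```text
t: 9.45
tool_pos: [0.524, 0.2212, 0.3089]
orientation: [-0.001, 0.1, 0.995, -0.0]
contact_force: [0.5, -0.8, -0.5]
grip_width: 0.338
grasp_force: 59.6
```

arm_command(
  rows=[
    [[0,0,0.0038],[0,0,0],-1],
    [[0,0,0.0075],[0,0,0],-1],
    [[0,0,0.01],[0,0,0],-1],
    [[0,0,0.0125],[0,0,0],-1],
    [[0,0,0.0144],[0,0,0],-1],
    [[0,0,0.0144],[0,0,0],-1],
    [[0,0,0.0144],[0,0,0],-1],
  ],
)

```text
t: 10.15
tool_pos: [0.5243, 0.2213, 0.2982]
orientation: [0.0, 0.1, 0.995, -0.0]
contact_force: [0.6, -0.0, -0.7]
grip_width: 0.339
grasp_force: 59.6
```

Scaled: 0.3 cm / 80 = 0.0038, 0.2 cm / 80 = 0.0025.

arm_command(
  rows=[
    [[0,0,0.0013],[0,0,0],-1],
    [[0,0,0.0025],[0,0,0],-1],
    [[0,0,0.0038],[0,0,0],-1],
    [[0,0,0.0038],[0,0,0],-1],
    [[0,0,0.0038],[0,0,0],-1],
  ],
)

```text
t: 10.65
tool_pos: [0.5242, 0.2213, 0.2974]
orientation: [0.001, 0.1, 0.995, 0.001]
contact_force: [-3.0, -1.2, 9.9]
grip_width: 0.339
grasp_force: 61.0
```

Contact at TCP z 0.2974 is the predicted fully-down height. Release.

Scaled: 0.1 cm / 80 = 0.0013.

arm_command(
  rows=[
    [[0,0,0.0013],[0,0,0],-1],
    [[0,0,0],[0,0,0],0.2],
    [[0,0,0],[0,0,0],0.2],
    [[0,0,0],[0,0,0],0.2],
    [[0,0,0],[0,0,0],0.2],
    [[0,0,0],[0,0,0],0.2],
  ],
)

```text
t: 11.25
tool_pos: [0.5243, 0.2213, 0.2948]
orientation: [-0.0, 0.1, 0.995, -0.0]
contact_force: [0.4, 1.1, -0.9]
grip_width: 0.599
grasp_force: 0.0
```

arm_command(
  rows=[
    [[0,0,-0.0125],[0,0,0],0.2],
    [[0,0,-0.025],[0,0,0],0.2],
    [[0,0,-0.05],[0,0,0],0.2],
    [[0,0,-0.075],[0,0,0],0.2],
    [[0.0125,0,-0.1125],[0,0,0],0.2],
    [[0.0375,0,-0.15],[0,0,0],1],
    [[0.0625,0,-0.1625],[0,0,0],1],
    [[0.0625,0,-0.1625],[0,0,0],1],
    [[0.0625,0,-0.1625],[0,0,0],1],
  ],
)

```text
t: 12.15
tool_pos: [0.4753, 0.2313, 0.4262]
orientation: [0.001, 0.1, 0.995, 0.0]
contact_force: [-0.6, 0.7, -0.6]
grip_width: 1.001
grasp_force: 0.0
```

```bash
python3 - <<'E'
from h import *
s=snap('wrist');p,T=pose();print(p)
np.savez('w4.npz',**{k:s[k] for k in s})
b=snap('scene')['frame'][220:380,360:560]
im=np.zeros((480,800,3),np.uint8);im[:360,:480]=cv2.resize(s['frame'],(480,360));im[:256,480:800]=cv2.resize(b,(320,256),interpolation=3);save(im,'w4.png')
move([.487,-.347,.36],np.radians(90-15.5))
E
```

```text
[0.47550166 0.2311455  0.4252374 ]
shift cm [-12.61, -56.42, 6.49] turn [-0.04, -0.02, 4.03]
```

View pics/w4.png

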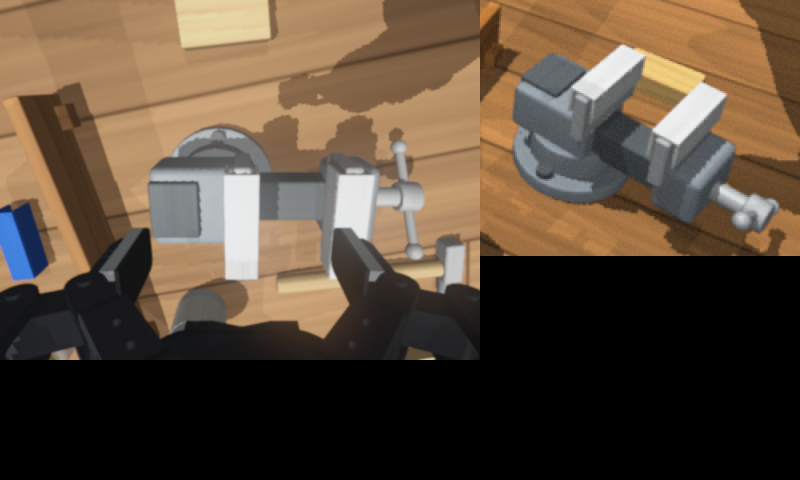

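The covers look square and level: the fixed one at about [220,241] in the left inset, the moving one at about [220,350]. Now to the rail, while measuring both covers.

Scaled: -47 cm / 80 = -0.5875, -43 cm / 80 = -0.5375, 4 degrees / 45 = 0.0889.

arm_command(
  rows=[
    [[-0.0125,-0.0375,0],[0,0,0],1],
    [[-0.025,-0.1,0],[0,0,0.0222],1],
    [[-0.0375,-0.1625,0],[0,0,0.0444],1],
    [[-0.05,-0.225,0],[0,0,0.0667],1],
    [[-0.0625,-0.2875,0],[0,0,0.0889],1],
    [[-0.075,-0.35,0],[0,0,0.0889],1],
    [[-0.0875,-0.4125,0],[0,0,0.0889],1],
    [[-0.1,-0.475,0],[0,0,0.0889],1],
    [[-0.1125,-0.5375,0.0125],[0,0,0.0889],1],
    [[-0.125,-0.5875,0.025],[0,0,0.0889],1],
  ],
)

```text
t: 13.25
tool_pos: [0.4797, -0.251, 0.4047]
orientation: [-0.0, 0.135, 0.991, 0.0]
contact_force: [0.3, 0.1, 0.1]
grip_width: 1.0
grasp_force: 0.0
```

Scaled: -9.4 cm / 80 = -0.1175, -9 cm / 80 = -0.1125.

arm_command(
  rows=[
    [[-0.0125,-0.0625,0.0125],[0,0,0],1],
    [[-0.0225,-0.1125,0.0375],[0,0,0],1],
    [[-0.0225,-0.1175,0.05],[0,0,0],1],
    [[-0.0225,-0.1175,0.05],[0,0,0],1],
    [[-0.0225,-0.1175,0.05],[0,0,0],1],
  ],
)

```text
t: 13.75
tool_pos: [0.4722, -0.3432, 0.3647]
orientation: [-0.001, 0.134, 0.991, 0.001]
contact_force: [0.5, -0.5, 0.1]
grip_width: 1.003
grasp_force: 0.0
```

```bash
python3 - <<'E'
from h import *
s=dict(np.load('w4.npz'))
for t in (12,25,40): rect(s,(293,321),.154,t)
for t in (12,25,40): rect(s,(293,467),.154,t)
s=snap('wrist');p,T=pose();print(p)
np.savez('w5.npz',**{k:s[k] for k in s}); save(s['frame'],'w5.png')
print([(np.round(d['at'],1),round(d['p'],2),ray(s,d['at'],.05).round(3)) for d in bot.recognise('rail',s)[:4]])
E
```

```text
rect c [523.5 222.2] size [95.8 28.2] long axis deg -11.33 n 5402 seed [232 234 236]
rect c [524.  222.2] size [98.  28.9] long axis deg -11.46 n 6112 seed [232 234 236]
rect c [524.3 222. ] size [98.9 29.6] long axis deg -10.91 n 6254 seed [232 234 236]
rect c [522.7 319.3] size [55.5 28.3] long axis deg -11.48 n 3222 seed [230 231 232]
rect c [522.4 319.5] size [56.2 29.1] long axis deg -11.46 n 3394 seed [230 231 232]
rect c [522.7 319.4] size [56.9 30. ] long axis deg -11.59 n 3499 seed [230 231 232]
[ 0.47253716 -0.342767    0.36560665]
[]
```

View pics/w5.png

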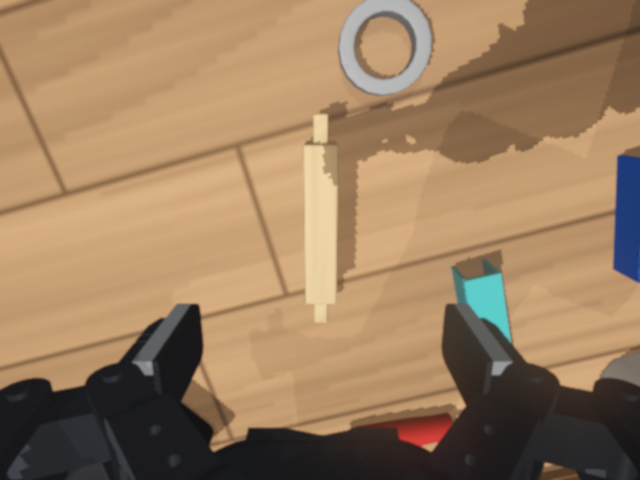

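The rail lies at cols 305–337, rows 144–304 (block), with tenons to rows 114 and 322, aligned with the image columns. The seated cover measures centre (524, 222) mm, -11.4°, matching the jaw. The gap is about 65 mm.

```bash
python3 - <<'E'
from h import *
s=dict(np.load('w5.npz'))
hsv=s['frame'].astype(int)
for r in (180,200,240,280): print(r,hsv[r,298:346:1].sum(-1)//3)
print(hsv[100:155:2,320].sum(-1)//3, hsv[296:330:2,320].sum(-1)//3)
P=[ray(s,q,.05)[:2] for q in ((144,305),(144,336.5),(304,305.5),(304,337))]
P=np.array(P);c=P.mean(0);d=(P[2]+P[3]-P[0]-P[1])/2;print(P.round(4).tolist(),'c',c,'len',np.linalg.norm(d),'yaw',np.degrees(np.arctan2(d[1],d[0])),'w',np.linalg.norm(P[1]-P[0]),np.linalg.norm(P[3]-P[2]))
move([c[0],c[1],.185],np.arctan2(d[1],d[0])+np.pi/2)
E
```

```text
180 [176 176 176 176 176 180 190 202 207 208 207 206 205 203 201 201 200 201
 202 204 205 205 206 206 206 207 207 207 207 207 206 205 202 193 174 153
 142 138 135 127 120 118 120 119 119 119 119 119]
200 [171 172 171 171 170 172 183 199 207 209 208 207 206 204 203 201 201 202
 202 203 204 205 205 206 206 205 206 206 206 206 206 206 206 206 205 204
 201 193 178 153 128 117 115 115 114 114 114 114]
240 [163 163 164 163 162 163 177 194 204 207 207 206 205 204 202 201 201 201
 202 203 203 204 204 203 203 203 203 204 204 205 204 205 205 205 205 203
 199 187 162 133 118 117 117 117 118 117 118 119]
280 [169 170 169 169 169 168 170 181 196 203 204 204 203 202 201 201 200 200
 201 201 201 201 201 201 200 200 201 201 202 202 202 203 203 203 202 200
 194 179 151 120 104  99  98  97  97 100 108 118]
[155 155 155 155 152 130 122 169 203 205 203 202 203 206 206 205 204 204
 202 199 187 164 141 190 205 206 205 203] [200 200 199 197 197 204 206 206 204 202 200 197 193 175 158 161 163]
[[0.4195, -0.3393], [0.4252, -0.3187], [0.5344, -0.3722], [0.5408, -0.3491]] c [ 0.47997586 -0.34482325] len 0.11955256794521565 yaw -15.347053377913443 w 0.0214225883293986 0.02403650044722142
shift cm [-0.74, -0.03, 18.12] turn [-0.0, 0.05, -0.01]
```

Scaled: 18 cm / 80 = 0.225, 17.2 cm / 80 = 0.215.

arm_command(
  rows=[
    [[-0.0088,0,0.0375],[0,0,0],1],
    [[-0.0088,0,0.0875],[0,0,0],1],
    [[-0.0088,0,0.125],[0,0,0],1],
    [[-0.0088,0,0.1563],[0,0,0],1],
    [[-0.0088,0,0.1813],[0,0,0],1],
    [[-0.0088,0,0.2],[0,0,0],1],
    [[-0.0088,0,0.215],[0,0,0],1],
    [[-0.0088,0,0.225],[0,0,0],1],
    [[-0.0088,0,0.225],[0,0,0],1],
    [[-0.0088,0,0.225],[0,0,0],1],
  ],
)

```text
t: 14.85
tool_pos: [0.4794, -0.3453, 0.1862]
orientation: [0.001, 0.134, 0.991, -0.0]
contact_force: [0.4, -0.2, -0.2]
grip_width: 1.001
grasp_force: 0.0
```

arm_command(
  rows=[
    [[0,0,0],[0,0,0],-1],
    [[0,0,0],[0,0,0],-1],
    [[0,0,0],[0,0,0],-1],
    [[0,0,0],[0,0,0],-1],
    [[0,0,0],[0,0,0],-1],
    [[0,0,0],[0,0,0],-1],
    [[0,0,0],[0,0,0],-1],
    [[0,0,0],[0,0,0],-1],
    [[0,0,0],[0,0,0],-1],
    [[0,0,0],[0,0,0],-1],
  ],
)

```text
t: 15.85
tool_pos: [0.4791, -0.3456, 0.1859]
orientation: [0.0, 0.134, 0.991, -0.0]
contact_force: [0.2, -0.9, 4.2]
grip_width: 0.276
grasp_force: 59.7
```

```bash
python3 - <<'E'
from h import *
p,T=pose();print(p,np.degrees(np.arctan2(*T.apply([0,1,0])[[1,0]])),bot.state()['grip_width'])
E
```

```text
[ 0.47909781 -0.34557349  0.1858747 ] 74.54288546419339 0.2764236964354232
```

Scaled: -20 cm / 80 = -0.25, -19 cm / 80 = -0.2375.

arm_command(
  rows=[
    [[0,0,-0.0125],[0,0,0],-1],
    [[0,0,-0.0375],[0,0,0],-1],
    [[0,0,-0.075],[0,0,0],-1],
    [[0,0,-0.125],[0,0,0],-1],
    [[0,0,-0.175],[0,0,0],-1],
    [[0,0,-0.2125],[0,0,0],-1],
    [[0,0,-0.2375],[0,0,0],-1],
    [[0,0,-0.25],[0,0,0],-1],
    [[0,0,-0.25],[0,0,0],-1],
    [[0,0,-0.25],[0,0,0],-1],
  ],
)

```text
t: 16.85
tool_pos: [0.4787, -0.3451, 0.3841]
orientation: [-0.001, 0.134, 0.991, 0.001]
contact_force: [0.1, 0.1, -2.6]
grip_width: 0.274
grasp_force: 59.3
```

```bash
python3 - <<'E'
from h import *
p,T=pose();print(p,bot.state()['contact_force']);move([.5334,.269,.385],np.radians(90-11.46))
E
```

```text
[ 0.47867345 -0.34511848  0.38405167] [ 0.09231265  0.09717481 -2.57147105]
shift cm [11.08, 60.65, -0.01] turn [0.06, -0.13, -3.99]
```

Scaled: 45 cm / 80 = 0.5625, 40 cm / 80 = 0.5, -3.5 degrees / 45 = -0.0778.

arm_command(
  rows=[
    [[0.0063,0.025,0],[0,0,0],-1],
    [[0.0125,0.0688,0],[0,0,0],-1],
    [[0.025,0.125,0],[0,0,0],-1],
    [[0.0375,0.1875,0],[0,0,-0.0111],-1],
    [[0.0463,0.25,0],[0,0,-0.0222],-1],
    [[0.0575,0.3125,0],[0,0,-0.0333],-1],
    [[0.0688,0.375,0],[0,0,-0.0444],-1],
    [[0.08,0.4375,0],[0,0,-0.0556],-1],
    [[0.0913,0.5,0],[0,0,-0.0667],-1],
    [[0.1025,0.5625,0],[0,0,-0.0778],-1],
  ],
)

```text
t: 17.85
tool_pos: [0.5186, 0.1067, 0.3834]
orientation: [-0.002, 0.104, 0.995, -0.001]
contact_force: [0.7, -0.2, -1.4]
grip_width: 0.277
grasp_force: 59.3
```

Scaled: 15.6 cm / 80 = 0.195, 14.5 cm / 80 = 0.1813, -0.5 degrees / 45 = -0.0111.

arm_command(
  rows=[
    [[0.0113,0.0563,0],[0,0,-0.0111],-1],
    [[0.0213,0.1063,0],[0,0,-0.0111],-1],
    [[0.03,0.15,0],[0,0,-0.0111],-1],
    [[0.035,0.1813,0],[0,0,-0.0111],-1],
    [[0.0375,0.195,0],[0,0,-0.0111],-1],
    [[0.0375,0.195,0],[0,0,-0.0111],-1],
    [[0.0375,0.195,0],[0,0,-0.0111],-1],
    [[0.0375,0.195,0],[0,0,-0.0111],-1],
    [[0.0375,0.195,0],[0,0,-0.0111],-1],
  ],
)

```text
t: 18.75
tool_pos: [0.5225, 0.2622, 0.3856]
orientation: [0.0, 0.101, 0.995, -0.0]
contact_force: [0.1, 0.2, -0.2]
grip_width: 0.274
grasp_force: 59.3
```

```bash
python3 - <<'E'
from h import *
s=snap('wrist');p,T=pose();print(p,bot.state()['contact_force'],bot.state()['grip_width'])
np.savez('w6.npz',**{k:s[k] for k in s}); 
b=snap('scene')['frame'][180:380,340:580]
im=np.zeros((600,800,3),np.uint8);im[:360,:480]=cv2.resize(s['frame'],(480,360));im[:267,480:800]=cv2.resize(b,(320,267),interpolation=3);save(im,'w6.png')
move([.5325,.2692,.350],np.radians(90-11.46))
E
```

```text
[0.52246213 0.26233076 0.38569876] [-0.23925487  0.59093138 -1.6652789 ] 0.2738596798029138
shift cm [-0.85, 0.86, 3.57] turn [0.0, 0.01, -0.08]
```

View pics/w6.png

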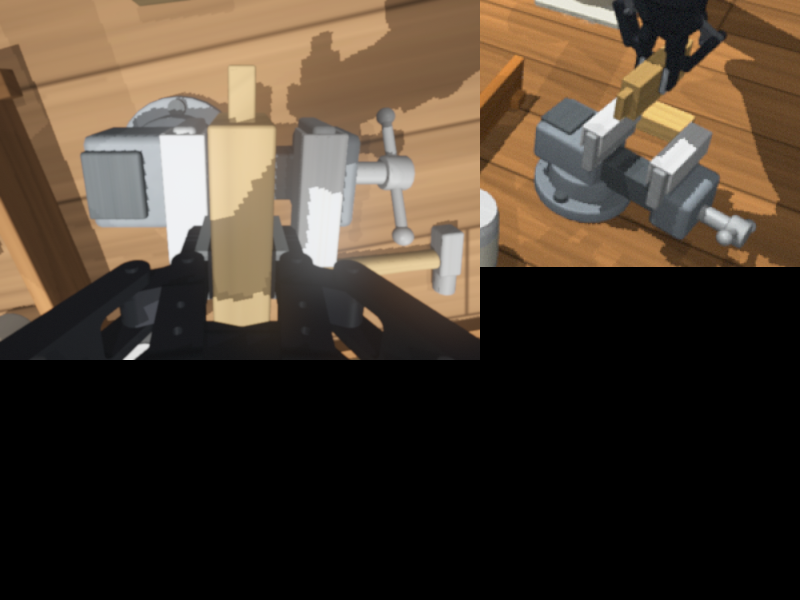

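The rail is straight in the hand: block at cols 208–275, tenon at [90,242] in the inset. It sits between the covers, slightly toward the fixed one. I correct and lower.

Scaled: 3.5 cm / 80 = 0.0438, -0.85 cm / 80 = -0.0106.

arm_command(
  rows=[
    [[-0.0038,0.0038,0],[0,0,0],-1],
    [[-0.0075,0.0075,0.0063],[0,0,0],-1],
    [[-0.0106,0.0106,0.015],[0,0,0],-1],
    [[-0.0106,0.0106,0.025],[0,0,0],-1],
    [[-0.0106,0.0106,0.035],[0,0,0],-1],
    [[-0.0106,0.0106,0.0413],[0,0,0],-1],
    [[-0.0106,0.0106,0.0438],[0,0,0],-1],
    [[-0.0106,0.0106,0.0438],[0,0,0],-1],
    [[-0.0106,0.0106,0.0438],[0,0,0],-1],
    [[-0.0106,0.0106,0.0438],[0,0,0],-1],
  ],
)

```text
t: 19.85
tool_pos: [0.5324, 0.2703, 0.351]
orientation: [0.0, 0.1, 0.995, 0.0]
contact_force: [0.0, -0.1, -0.5]
grip_width: 0.274
grasp_force: 59.3
```

arm_command(
  rows=[
    [[0,0,0],[0,0,0],-1],
    [[0,0,0],[0,0,0],-1],
    [[0,0,0],[0,0,0],-1],
  ],
)

```text
t: 20.15
tool_pos: [0.5323, 0.2702, 0.3506]
orientation: [0.0, 0.1, 0.995, 0.0]
contact_force: [-0.3, -0.3, -1.8]
grip_width: 0.279
grasp_force: 59.3
```

```bash
python3 - <<'E'
from h import *
s=snap('wrist');p,T=pose();print(p,bot.state()['contact_force'],bot.state()['grip_width'])
b=snap('scene');g=b['frame'].copy();f=s['frame'].copy()
a=np.radians(-11.46);ux=np.array([np.cos(a),np.sin(a),0]);uy=np.array([-np.sin(a),np.cos(a),0])
c=np.array([.5334,.2690,0])
def box(im,S,L,W,z,col):
    q=np.array([proj(S,c+ux*i*L/2+uy*j*W/2+[0,0,z])[::-1] for i,j in((1,1),(1,-1),(-1,-1),(-1,1))]);cv2.polylines(im,[(q*16).round().astype(np.int32)],True,col,1,0,4)
for im,S in((f,s),(g,b)):
    box(im,S,.12,.024,.214,(0,255,0)); box(im,S,.1,.065,.154,(255,0,0))
box(g,b,.12,.024,.164,(0,255,0))
im=np.zeros((600,800,3),np.uint8);im[:360,:480]=cv2.resize(f,(480,360));im[180:600,480:]=cv2.resize(g[200:340,400:507],(320,420),interpolation=3);save(im,'w7.png')
move([.5325,.2692,.350],np.radians(90-11.46))
E
```

```text
[0.532297   0.27020124 0.35059515] [-0.04192728 -0.87863644 -1.17138794] 0.27033364613753297
shift cm [-0.04, -0.09, 0.06] turn [0.01, 0.01, 0.01]
```

View pics/w7.png

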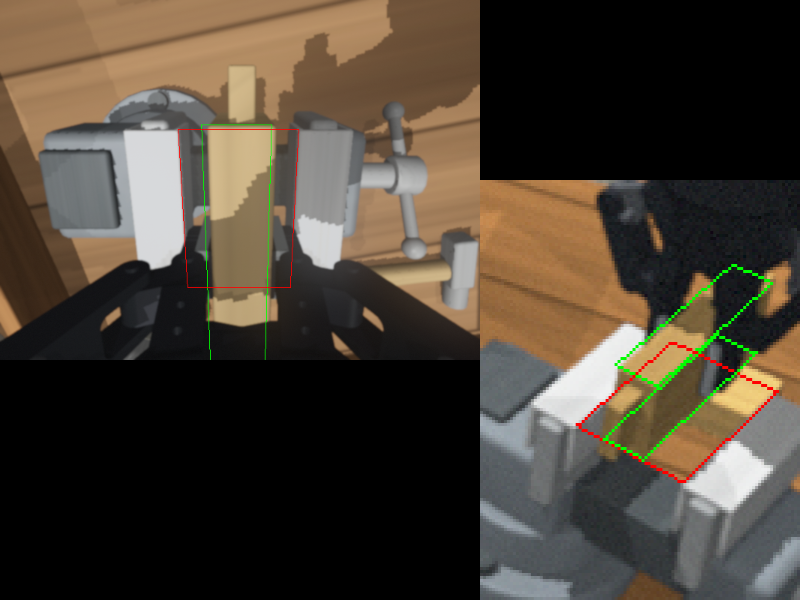

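The overlays match. In the left inset the rail centre is at col 241 with the gap at cols 180–298, and the rail's corners in the scene crop coincide with the planned box. One last 1 mm trim, then let it settle.

Scaled: -0.1 cm / 80 = -0.0013.

arm_command(
  rows=[
    [[0,-0.0013,0],[0,0,0],-1],
    [[0,-0.0013,0],[0,0,0],-1],
    [[0,-0.0013,0],[0,0,0],-1],
    [[0,-0.0013,0],[0,0,0],-1],
    [[0,-0.0013,0],[0,0,0],-1],
    [[0,-0.0013,0],[0,0,0],-1],
    [[0,-0.0013,0],[0,0,0],-1],
    [[0,-0.0013,0],[0,0,0],-1],
  ],
)

```text
t: 21.05
tool_pos: [0.5321, 0.2692, 0.3505]
orientation: [0.0, 0.1, 0.995, 0.0]
contact_force: [0.8, -0.0, -2.4]
grip_width: 0.278
grasp_force: 59.3
```

```bash
python3 - <<'E'
from h import *
move([.5325,.2692,.350],np.radians(90-11.46)); s=bot.state(); print(s['t'],abs(s['dq']).max(),s['grasp_force'],s['contact_force'])
print(bot.finish_job())
E
```

```text
shift cm [-0.04, 0.0, 0.05] turn [0.0, 0.0, 0.01]
21.05 0.0014645258861858553 59.33128595352173 [ 0.82022639 -0.00397004 -2.39546596]
the job is handed in; nothing more can be done
None
```

The aluminium cover is fully down and square on the bare jaw and released, and the arm holds the rail still and level about 1 cm above the covered jaws, over the middle of the gap; the job was handed in at 21 s.

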